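Hold the spring clip open astride the blue sample card

ROBOT

A 6-joint arm with a two-finger parallel gripper is mounted at the origin on a cart in front of the work surface, level with it; the furniture and walls round the work are solid. World frame = base frame: x ahead of the robot, y to its left, z up, the work surface at z = 0. Lengths are in mm, angles in rad, forces in N, time in s.
With the tool pointing down it reaches from about 400 to 825 mm from the base axis. Payload 7 kg.
Tool frame: the origin (TCP) lies on the centre line of the jaws, within the pads' length; the fingertips stand 22 mm ahead of it and the grasp point (between the pads) lies 3 mm ahead of it (ctrl.nose_length is the distance from the TCP to the fingertips, in mm); z points along the fingers, y is the line along which they close (so a half turn about z gives the same grasp; the last joint's range is limited). The gripper opens to 85 mm and grips with 20 to 120 N. Pads are 22 mm wide; open, the fingers measure 114 mm over their backs; the gripper's body (76 mm by 85 mm) begins 54 mm behind the grasp point. The pads swing forward as they close: fully open they stand 13 mm farther back than shut.
Start: joints at [-0.962, 0.359, 0.012, 0, -1.224, -0.288], TCP at [212.818, -640.55, 253.302] pointing down, gripper open.
Joint ranges: [-3.07, 3.07], [-1.43, 2.12], [-1.02, 1.25], [-3.03, 1.67], [-3.05, -0], [-3.03, 3.03]. Speed limits (rad/s): [2.39, 2.39, 3.01, 3.14, 3.14, 3.14].

INTERFACE

Orientations are given as a unit quaternion [w, x, y, z].
In Python, from station import status, cams, sign_off, ctrl gives the robot as it stands.
- The arm moves only by the tool servo_tool, never from a script. Its argument "steps" is one flat list of numbers, 5 for each row, row after row: the shift along the tool's x, y, z scaled (see below), then the turn about the tool's z scaled (see below), then the gripper's target within -1 to 1 (fully open at 1, half-way at 0, shut at -1). In form: [tx, ty, tz, spin, fingers, tx, ty, tz, spin, fingers, ...]. A call has 1 to 5 rows; each row shifts and turns the commanded pose from where the row before left it, along the tool's axes as they then stand; what a row does not reach is not made up. The controller multiplies each number of a shift by 0.4 m and each number of a turn by 180 degrees. A row lasts 1/12 s, in which the tool goes at most 41.7 mm and 7.16 degrees, less where a joint would pass 70% of its speed; a pose out of reach is approached as far as the arm can. A call with a number of a shift or a turn outside -1 to 1 is refused whole. A call with a gripper value outside its range is refused whole. The fingers move at their own pace and stop on an object; "force" is the grip in N (left out, the last holds). Time passes only in rows, so rows that do not move let the fingers close. It gives the time, the measured TCP pose, the force, the opening and the grip force at its end, in the units of the state.
- status.sense(): the state, without advancing time (a new reading comes with each control period).
- cams.camera(name): name is "scene" or "top" or "wrist"; returns (picture, depth): 384x512x3 uint8, red, green, blue; 384x512 float32, mm along the optical axis (not along the pixel's ray), 0 where there is no reading.
- cams.calibration(name): a dict with "camera_matrix" (3x3 intrinsics, pixels), "R" (3x3) and "t" (3): a world point X has camera coordinates R X + t. Camera axes: x right, y down, z forward; pixel columns grow to the right and rows downward; lengths in mm; the calibration is good to about 2 mm. A picture is of the moment at which its call begins: read the wrist's pose just before it. calibration takes no time and is no camera call; for the wrist camera it gives the pose at the moment of the call.
- sign_off(): hands the job in; it is judged then, once.
The state is a dict: "time": time; "q": joint angles; "qvel": joint speeds; "tau": joint torques, N m; "position": TCP position; "ee_rot": TCP orientation; "contact_force": force on the tool from outside, world axes, zero at the start; "ft_torque": the same for the moment, N m; "gripper_width": finger opening in mm; "finger_force": force on a finger pad.
Only numpy, scipy, OpenCV 4.12 (cv2) and the standard library are available. Lean on these libraries where they do the work, as an engineer would, in place of code of your own. Each camera call takes 0.05 s, during which the arm holds its last target. There are 200 camera calls.

TASK

I am about to slip a cover sheet onto the blue sample card. Squeeze the red-tipped spring clip open to take it off its parking post, carry it to the blue card (not the orange one), and finish holding it there, still squeezed wide open: jaws straddling the middle of the card's top edge, about half their length down past it, one jaw on each side and neither they nor the bridge between them touching the card. Do not let go at the end, do not press on the card, and leave the loose things on the bench where they are.

Things in the scene. Friction and masses are not known exactly. Their poses are not given: they have to be found in the camera images.
- clip_grip (a point): Where to squeeze the steel spring clip: midway between its two red tail ends, 45 mm above its pivot. At rest 49 mm over the tail ends along its x, 26 mm when fully open. The tail ends are 9 mm thick round bars, 28 mm long along y, at this height. Squeezing them along x spreads the jaws against the spring: 4 N at first, 11 N fully open, then a hard stop. Clip 88 mm high, 70 g. Axes as the clip's.
- clip: The clip's +x half, with the pivot (10 mm bar along y) as origin; z up through the tails, x from tail to tail. It starts upright, jaws down, pivot bar in the post's V cradle, jaws biting its tongue, x and y along the post's. Squeezed evenly, each half turns by half the opening, so this frame tilts by up to 0.25 rad about y while the clip hangs straight; jaws hang 38 mm below the pivot.
- clip_jaw (a joint): Opening of the clip, rad: 0 = jaws biting the 3 mm tongue, 0.5 = wide open at the stop (about 22 mm between the jaw tips). The spring shuts it when released.
- tip_a (a point): Inner lower edge of the +x jaw (black lip), 38 mm below the pivot, 1.5 mm to the +x side when shut, mid-width.
- tip_b (a point): Inner lower edge of the -x jaw (black lip), 38 mm below the pivot, 1.5 mm to the -x side when shut, mid-width.
- post: Fixed parking post: black foot 70 x 70 x 12 mm with an upright steel tongue 3 mm thick (along its x) and 24 mm wide (along y). A small V cradle on its top, open upwards, centres the clip's pivot bar with its axis 75 mm above the bench (tail ends 120 mm). Origin under the foot's centre.
- blue_card: Fixed upright blue sample card with a round window, 3 mm thick (along its x), 76 mm wide (along its y), top edge 100 mm above the bench, in an aluminium foot 46 x 90 mm, 24 mm high. Origin under the foot's centre, z up.
- blue_card_edge (a point): Middle of the blue card's top edge, 100 mm above the bench; axes as the card's: x across its thickness, y along the edge, z up.
- orange_card: A like card in orange, fixed; not to be used. Origin under the foot's centre. Post and cards are mixed among three spots.
- blue_cap: Loose blue screw cap, 42 mm across, 26 mm high; bystander. Origin at its underside.
- petri_dish: Loose clear dish, 60 mm across, 15 mm high; bystander. Origin at its underside.
- powder_jar: Loose white jar, 49 mm across, 70 mm high; bystander. Origin at its underside.
- vial: Loose small vial, 16 mm across, 48 mm high; bystander. Origin at its underside.
Things that resemble listed ones, but are neither listed nor needed, are in the scene too. Of the things shaped like the clip, the bare steel one is meant.

How it is judged (in metres and radians):
On the way:
1. the clip, squeezed open, is lifted clear of its parking post (value of joint clip_jaw above 0.25 rad and distance of clip from where it was at the start of the episode above 0.03 m and height (world z) of clip above 0.105 m and contact force between clip and post below 0.1 N and contact force between the fingers and clip above 2 N), for 0.2 s.
At the end, for the whole second after the job is handed in: The fingers hold the clip open (over 0.3 rad), still, pivot over 105 mm up; the jaw tips lie on opposite sides of the blue card, 4 to 25 mm from its mid-plane, 8 to 30 mm below its top edge, within 18 mm of the edge's middle; clip and card do not touch (under 0.5 N) (((x of tip_a in the frame of blue_card above 0.004 m and x of tip_b in the frame of blue_card below -0.004 m) or (x of tip_b in the frame of blue_card above 0.004 m and x of tip_a in the frame of blue_card below -0.004 m)) and z of tip_a in the frame of blue_card_edge between -0.03 and -0.008 m and y of tip_a in the frame of blue_card_edge between -0.018 and 0.018 m and x of tip_a in the frame of blue_card_edge between -0.025 and 0.025 m and z of tip_b in the frame of blue_card_edge between -0.03 and -0.008 m and y of tip_b in the frame of blue_card_edge between -0.018 and 0.018 m and x of tip_b in the frame of blue_card_edge between -0.025 and 0.025 m and value of joint clip_jaw above 0.3 rad and contact force between the fingers and clip above 2 N and contact force between clip and blue_card below 0.5 N and height (world z) of clip above 0.105 m and linear speed of clip below 0.03 m/s); the arm keeps its last pose, push and grip.
It fails at once if the clip is pressed or knocked against the blue card (over 5 N) (contact force between clip and blue_card above 5 N).
It fails at once if the robot presses on a card (over 5 N) (contact force between any of the arm, the fingers and blue_card above 5 N or contact force between any of the arm, the fingers and orange_card above 5 N).
It fails at once if the clip is put on the orange card (over 5 N) (contact force between clip and orange_card above 5 N).
It fails at once if a loose bystander is shifted by more than 30 mm (distance of any of blue_cap, petri_dish, powder_jar, vial from where it was at the start of the episode above 0.03 m).
It also fails if it takes over 43 s, if anything falls off the work surface, if the arm or the gripper's body presses on something with over 40 N, if the wrist force passes 120 N, or if a joint passes its speed limit or range.

## Working session

There is one attempt and no reset: what is moved stays moved. The work goes in short steps, Python scripts to look and compute and a tool call to move; the robot and the scene stay as the last step left them, time stands still between calls to the robot, and variables do not carry over. Pictures are saved under pics/ and viewed, at most 13 in all, crops included, and the job is handed in when it is done.

Besides the shell and the picture viewer there is one more tool, called after "Call:" by a JSON object that holds its "method" and its "body". servo_tool: Moves the arm, as the interface text tells. Shifts and turns lie within -1 to 1; 1 stands for 0.4 m of shift or 180 degrees of turn. Its arguments: {"type":"object","properties":{"steps":{"type":"array"},"force":{"type":"number"}},"required":["steps"]}

```bash
ls; mkdir -p pics
python3 - <<'E'
from station import status,cams,ctrl
import cv2,numpy as np
print(status.sense()); print(ctrl.nose_length)
for n in ("scene","top"):
    p,d=cams.camera(n); c=cams.calibration(n); np.savez(f"pics/{n}0.npz",p=p,d=d,K=c["camera_matrix"],R=c["R"],t=c["t"])
    cv2.imwrite(f"pics/{n}0.png",cv2.resize(p[...,::-1],(768,576))); print(n,c)
E
```

```text
pics
{'time': 0.0, 'q': array([-9.61919253e-01,  3.59377634e-01,  1.10297135e-02, -3.72838854e-04,
       -1.22410733e+00, -2.88114323e-01]), 'qvel': array([ 0.00075925, -0.00048386,  0.00164941, -0.00135907, -0.00088894,
       -0.00188822]), 'tau': array([ 4.55032159e-04, -5.83319521e+01,  2.93413317e+01,  6.93685278e+00,
       -6.10019022e-03, -3.09988502e-05]), 'position': array([ 212.66194855, -640.1321001 ,  252.35286882]), 'ee_rot': array([-2.01722673e-04, -1.59631968e-01,  9.87176234e-01,  8.23429767e-04]), 'contact_force': array([ 0.76902096,  0.17004242, -0.01415993]), 'ft_torque': array([0.01696992, 0.00944116, 0.03866754]), 'finger_force': 0.0, 'gripper_width': 85.29143906010248}
22.0
scene {'camera_matrix': array([[363.61112478,   0.        , 255.01871339],
       [  0.        , 363.61112478, 187.56920137],
       [  0.        ,   0.        ,   1.        ]]), 'R': array([[ 0.50145283, -0.8649527 ,  0.02004701],
       [-0.37258294, -0.23679967, -0.89727803],
       [ 0.78085018,  0.44247344, -0.44101048]]), 't': array([-299.12685974,  262.58435194,  695.05903714])}
top {'camera_matrix': array([[462.71579548,   0.        , 257.09166323],
       [  0.        , 462.71579548, 193.99668323],
       [  0.        ,   0.        ,   1.        ]]), 'R': array([[ 0.0645335 , -0.9979146 ,  0.00136946],
       [-0.97506221, -0.06334757, -0.21269876],
       [ 0.21234195,  0.01239089, -0.97711686]]), 't': array([ -86.12845691,  511.12072167, 1279.1747623 ])}
```

View pics/scene0.png

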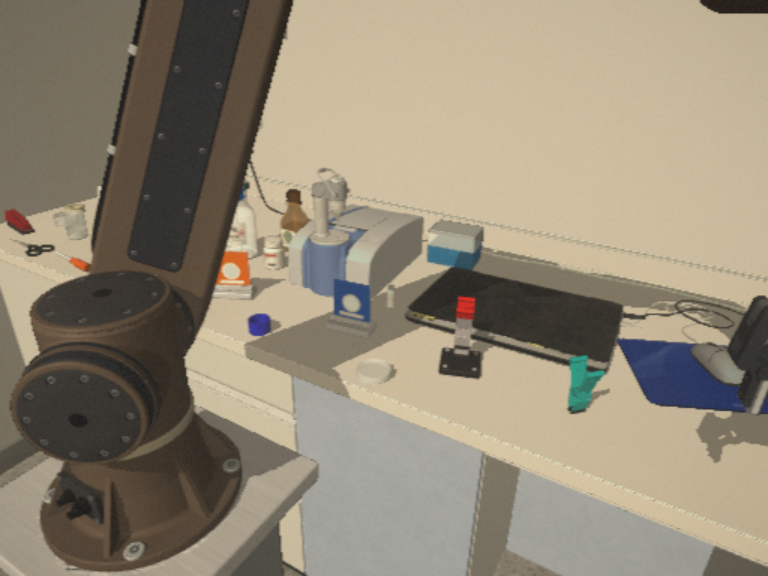

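View pics/top0.png

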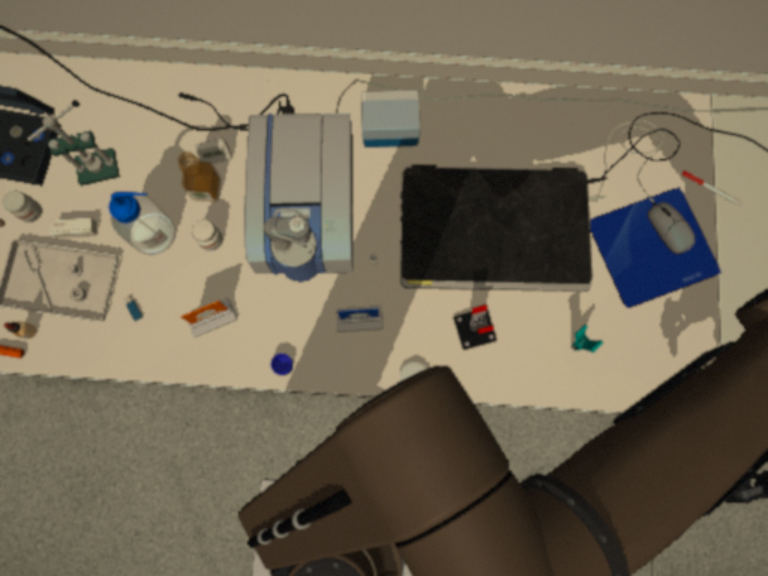

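Scene view: the bare-steel, red-tipped clip is on its black foot at scene (465,310) / top (480,320). Things that could be taken for it: the teal clip at scene (580,385) / top (587,340), and red items such as the pen at top (700,180). Blue card: scene (352,300) / top (360,318). It could be confused with the orange card at scene (232,270) / top (208,315), the blue cap at top (282,364) and the blue mat at top (655,245). I choose the red-tipped clip on the black foot and the blue card with the window.

```bash
cat > h.py <<'E'
import numpy as np,cv2
def load(f):
    return dict(np.load(f))
def ray(c,u,v,z):
    K,R,t=c["K"],c["R"],c["t"]; o=-R.T@t; d=R.T@np.linalg.inv(K)@np.array([u,v,1.]); return o+d*(z-o[2])/d[2]
def mask(p,col):
    h=cv2.cvtColor(p,cv2.COLOR_RGB2HSV).astype(int); H,S,V=h[...,0],h[...,1],h[...,2]
    if col=="red": return (((H<6)|(H>172))&(S>150)&(V>90)).astype(np.uint8)
    if col=="blue": return ((H>100)&(H<120)&(S>140)&(V>50)).astype(np.uint8)
def blobs(m,c,z,amin=15):
    n,l,s,ce=cv2.connectedComponentsWithStats(m)
    for i in range(1,n):
        if s[i,4]>=amin:
            q=np.argwhere(l==i)[:,::-1]
            r=cv2.minAreaRect(q.astype(np.float32))
            print(s[i],ce[i].round(1),"W",ray(c,*ce[i],z).round(1),"box",[ray(c,*b,z)[:2].round().tolist() for b in cv2.boxPoints(r)])
E
python3 - <<'E'
from h import *
t=load("pics/top0.npz"); s=load("pics/scene0.npz")
print("red top"); blobs(mask(t["p"],"red"),t,120)
print("red scene"); blobs(mask(s["p"],"red"),s,120)
print("blue top"); blobs(mask(t["p"],"blue"),t,100)
a=cv2.resize(t["p"][180:260,200:410,::-1],None,fx=3.5,fy=3.5,interpolation=cv2.INTER_CUBIC)
b=cv2.resize(s["p"][180:260,200:410,::-1],None,fx=3.5,fy=3.5,interpolation=cv2.INTER_CUBIC)
cv2.imwrite("pics/crop1.png",np.vstack([a,b]))
E
```

```text
red top
[455 114  14   9  43] [461.4 117.9] W [ 760.1 -619.2  120. ] box [[765.0, -600.0], [773.0, -604.0], [755.0, -639.0], [747.0, -635.0]]
[315 203  10   6  42] [319.5 205.7] W [ 480.  -225.6  120. ] box [[483.0, -211.0], [489.0, -237.0], [477.0, -239.0], [471.0, -214.0]]
[319 217  10   5  36] [323.6 219.1] W [ 443.8 -237.9  120. ] box [[444.0, -224.0], [452.0, -249.0], [443.0, -252.0], [435.0, -226.0]]
red scene
[  4 140  17  13 121] [ 11.1 146.1] W [296.9 771.9 120. ] box [[298.0, 828.0], [340.0, 872.0], [290.0, 706.0], [254.0, 672.0]]
[304 197  13  16 177] [310.1 204.7] W [ 453.4 -236.4  120. ] box [[415.0, -235.0], [486.0, -209.0], [495.0, -238.0], [424.0, -262.0]]
blue top
[  0 101  10   9  44] [  4.4 105. ] W [722.2 695.8 100. ] box [[716.0, 711.0], [738.0, 701.0], [726.0, 680.0], [704.0, 690.0]]
[ 394  126   85   78 3398] [432.9 167.5] W [ 614.3 -543.4  100. ] box [[667.0, -428.0], [753.0, -616.0], [582.0, -673.0], [500.0, -489.0]]
[ 73 128  24  20 324] [ 82.6 137.2] W [639.3 455.  100. ] box [[611.0, 482.0], [670.0, 485.0], [666.0, 420.0], [608.0, 418.0]]
[226 206  26   6  64] [238.8 208.2] W [462.3  -5.7 100. ] box [[463.0, 30.0], [471.0, -39.0], [460.0, -40.0], [452.0, 29.0]]
[182 237   6  10  18] [183.9 241.4] W [361.  136.7 100. ] box [[353.0, 147.0], [375.0, 135.0], [370.0, 126.0], [349.0, 138.0]]
```

View pics/crop1.png

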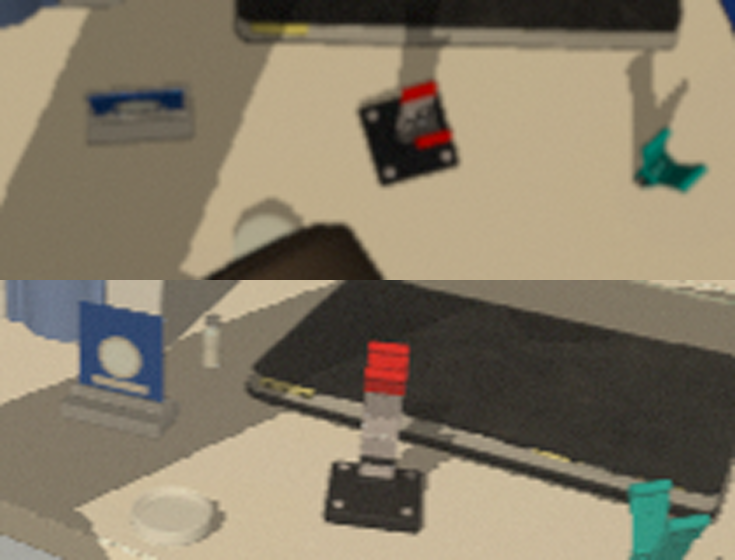

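The crop confirms it: bare steel with red tails on the black foot at about (462,-232), tails spaced along an axis about 17° from world x. The lookalike is the teal clip. I start the approach at the current height.

Call:
{"method": "servo_tool", "body": {"steps": [-0.076, 0.064, 0, 0, 1, -0.076, 0.064, 0, 0, 1, -0.076, 0.064, 0, 0, 1, -0.076, 0.064, 0, 0, 1, -0.076, 0.064, 0, 0, 1], "force": 40}}

```text
time: 0.52
position: [317.0, -469.4, 252.9]
ee_rot: [-0.0, -0.159, 0.987, 0.0]
contact_force: [1.5, 0.2, 0.3]
gripper_width: 85.6
finger_force: 0.0
```

Call:
{"method": "servo_tool", "body": {"steps": [-0.076, 0.064, 0, 0, 1, -0.076, 0.064, 0, 0, 1, -0.076, 0.064, 0, 0, 1, -0.076, 0.064, 0, 0, 1, -0.076, 0.064, 0, 0, 1]}}

```text
time: 0.93
position: [421.0, -299.9, 253.3]
ee_rot: [0.0, -0.16, 0.987, 0.0]
contact_force: [1.1, -1.0, 0.3]
gripper_width: 85.4
finger_force: 0.0
```

Call:
{"method": "servo_tool", "body": {"steps": [0, 0, 0, -0.035, 1, 0, 0, 0, -0.035, 1, 0, 0, 0, -0.035, 1, 0, 0, 0, -0.035, 1, 0, 0, 0, -0.035, 1]}}

```text
time: 1.35
position: [420.5, -301.4, 253.0]
ee_rot: [-0.0, -0.424, 0.905, 0.0]
contact_force: [0.2, -0.4, 0.2]
gripper_width: 85.2
finger_force: 0.0
```

Call:
{"method": "servo_tool", "body": {"steps": [0, 0, 0, -0.035, 1, 0, 0, 0, -0.035, 1, 0, 0, 0, -0.035, 1, 0, 0, 0, -0.035, 1, 0, 0, 0, -0.035, 1]}}

```text
time: 1.77
position: [420.3, -301.6, 253.0]
ee_rot: [-0.0, -0.654, 0.756, 0.0]
contact_force: [-0.8, -0.5, -0.1]
gripper_width: 85.4
finger_force: 0.0
```

Call:
{"method": "servo_tool", "body": {"steps": [0, 0, 0, -0.035, 1, 0, 0, 0, -0.035, 1, 0, 0, 0, -0.035, 1, 0, 0, 0, -0.035, 1, 0, 0, 0, 0, 1]}}

```text
time: 2.18
position: [420.4, -301.6, 253.0]
ee_rot: [0.0, 0.803, -0.596, -0.0]
contact_force: [0.5, -0.3, 0.4]
gripper_width: 85.5
finger_force: 0.0
```

```bash
cat >> h.py <<'E'
def grab(n,f):
    from station import cams
    c=cams.calibration(n); p,d=cams.camera(n); r=dict(p=p,d=d,K=c["camera_matrix"],R=c["R"],t=c["t"]); np.savez(f"pics/{f}.npz",**r)
    cv2.imwrite(f"pics/{f}.png",p[...,::-1]); return r
def proj(c,X):
    x=c["K"]@(c["R"]@np.array(X,float)+c["t"]); return (x[:2]/x[2])
E
python3 - <<'E'
from h import *
w=grab("wrist","w1"); t=grab("top","top1")
print("cam",-w["R"].T@w["t"], w["R"], w["K"])
blobs(mask(w["p"],"red"),w,120,60)
blobs(mask(t["p"],"red"),t,120,20)
E
```

```text
cam [ 439.73692981 -365.89916356  373.1890444 ] [[-9.56708552e-01 -2.91047113e-01  5.69895494e-04]
 [-2.80568089e-01  9.22779846e-01  2.64119107e-01]
 [-7.73969915e-02  2.52525113e-01 -9.64489903e-01]] [[338.92981408   0.         250.5590875 ]
 [  0.         338.92981408 191.33132449]
 [  0.           0.           1.        ]]
[146 230  20  40 517] [156.2 250.3] W [ 478.4 -229.7  120. ] box [[490.0, -242.0], [478.0, -248.0], [466.0, -218.0], [479.0, -211.0]]
[197 235  11  33 291] [202.  251.5] W [ 442.4 -239.5  120. ] box [[450.0, -252.0], [443.0, -254.0], [434.0, -228.0], [442.0, -225.0]]
[455 114  14   9  37] [461.2 118.1] W [ 759.6 -618.7  120. ] box [[765.0, -600.0], [772.0, -603.0], [754.0, -638.0], [747.0, -635.0]]
[314 203  11   6  44] [319.5 205.8] W [ 479.8 -225.5  120. ] box [[482.0, -209.0], [489.0, -237.0], [477.0, -239.0], [471.0, -211.0]]
[319 217  10   5  36] [323.6 219.1] W [ 443.8 -237.9  120. ] box [[444.0, -224.0], [452.0, -249.0], [443.0, -252.0], [435.0, -226.0]]
```

View pics/w1.png

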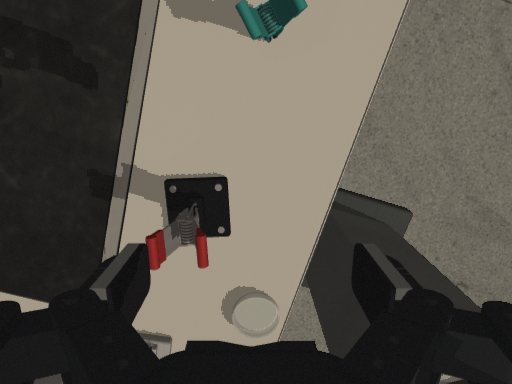

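The wrist view shows the clip's red tails at (156,250) and (202,251), with the petri dish at (255,313) and the teal clip at the top (270,15). Next I move above the clip and look again.

Call:
{"method": "servo_tool", "body": {"steps": [-0.045, -0.049, 0.04, 0, 1, -0.045, -0.049, 0.04, 0, 1, -0.045, -0.049, 0.04, 0, 1, 0, 0, 0, 0, 1, 0, 0, 0, 0, 1]}}

```text
time: 2.7
position: [461.5, -232.2, 204.4]
ee_rot: [0.001, 0.801, -0.598, -0.001]
contact_force: [-0.0, 0.4, 0.7]
gripper_width: 85.5
finger_force: 0.0
```

Run:
```python
from h import *
from station import status
s=status.sense(); print(s["position"],s["ee_rot"])
w=grab("wrist","w2"); print("cam",-w["R"].T@w["t"])
blobs(mask(w["p"],"red"),w,120,60)
P=s["position"]; print("grasp pt proj at z120", proj(w,[P[0],P[1],120]))
```

```text
[ 461.53585355 -232.23740805  204.4099862 ] [ 5.21769379e-04  8.01423258e-01 -5.98096717e-01 -8.98046626e-04]
cam [ 480.71125714 -296.61540584  324.55625342]
[212 181  18  48 670] [220.9 206. ] W [ 479.6 -228.4  120. ] box [[489.0, -242.0], [480.0, -245.0], [470.0, -216.0], [480.0, -212.0]]
[277 184  12  43 453] [282.5 205.1] W [ 442.3 -240.1  120. ] box [[450.0, -252.0], [443.0, -254.0], [435.0, -228.0], [441.0, -226.0]]
grasp pt proj at z120 [249.87827561 208.16649604]
```

View pics/w2.png

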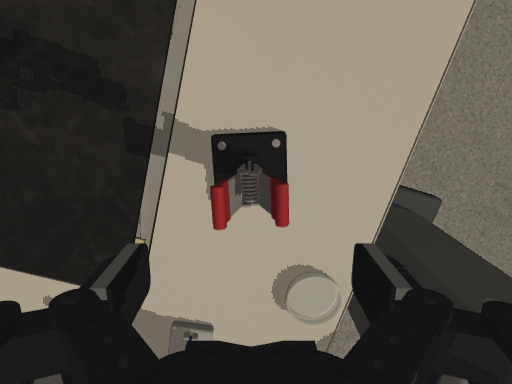

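The clip is centred: tails span columns 212–289 (middle 250.5), and the grasp point projects to (250,208). The foot is about 2° off my yaw, so I trim that and descend.

Call:
{"method": "servo_tool", "body": {"steps": [0, 0, 0.07, -0.01, 1, 0, 0, 0.07, 0, 1, 0, 0, 0.05, 0, 1, 0, 0, 0.018, 0, 1, 0, 0, 0, 0, 1], "force": 35}}

```text
time: 3.17
position: [460.5, -233.8, 121.1]
ee_rot: [0.001, 0.81, -0.586, -0.001]
contact_force: [-0.1, 0.1, 0.3]
gripper_width: 85.7
finger_force: 0.0
```

Call:
{"method": "servo_tool", "body": {"steps": [0, 0, 0, 0, -0.2, 0, 0, 0, 0, -0.4, 0, 0, 0, 0, -0.6, 0, 0, 0, 0, -0.8, 0, 0, 0, 0, -1]}}

```text
time: 3.58
position: [465.1, -234.0, 125.5]
ee_rot: [-0.001, 0.811, -0.584, 0.004]
contact_force: [3.0, 2.8, 19.0]
gripper_width: 25.7
finger_force: 13.6
```

Call:
{"method": "servo_tool", "body": {"steps": [0, 0, 0, 0, -1, 0, 0, 0, 0, -1, 0, 0, 0, 0, -1, 0, 0, 0, 0, -1, 0, 0, 0, 0, -1]}}

```text
time: 4.0
position: [465.3, -233.9, 125.7]
ee_rot: [-0.002, 0.811, -0.584, 0.004]
contact_force: [3.0, 2.0, 13.4]
gripper_width: 23.5
finger_force: 34.4
```

Run:
```python
from h import *
w=grab("wrist","w3"); s=grab("scene","s3")
a=cv2.resize(w["p"][100:384,100:400,::-1],None,fx=1.4,fy=1.4)
b=cv2.resize(s["p"][170:265,270:365,::-1],(398,398),interpolation=cv2.INTER_CUBIC)
c=np.zeros((398,420,3),np.uint8); c[:,:]=cv2.resize(a,(420,398))
cv2.imwrite("pics/c3.png",np.hstack([c[:,:400],b]))
```

```text
(no output)
```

View pics/c3.png

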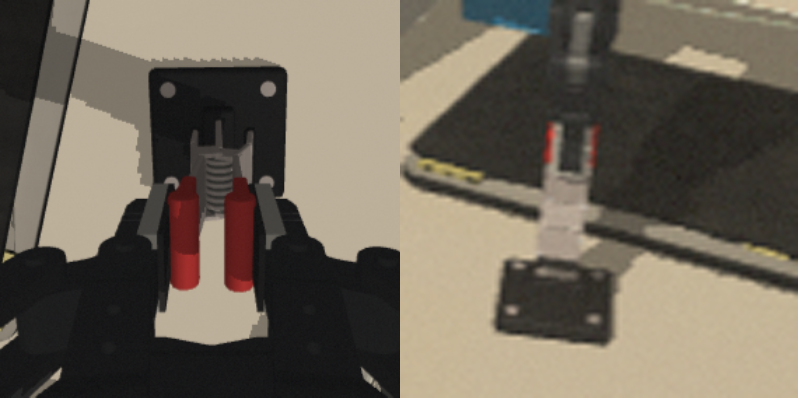

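The pads have both red tails squeezed in at crop (183,240) and (238,240), width 23.5 mm, so the clip is open. The arm is displaced a few mm by compliance. I lift straight up.

Call:
{"method": "servo_tool", "body": {"steps": [0, 0, -0.015, 0, -1, 0, 0, -0.03, 0, -1, 0, 0, -0.04, 0, -1, 0, 0, -0.05, 0, -1, 0, 0, -0.05, 0, -1]}}

```text
time: 4.52
position: [461.0, -233.1, 197.2]
ee_rot: [0.0, 0.811, -0.585, -0.0]
contact_force: [1.6, 0.7, 0.0]
gripper_width: 23.6
finger_force: 37.0
```

Call:
{"method": "servo_tool", "body": {"steps": [0, 0, -0.05, 0, -1, 0, 0, -0.02, 0, -1, 0, 0, 0, 0, -1, 0, 0, 0, 0, -1, 0, 0, 0, 0, -1]}}

```text
time: 4.93
position: [460.8, -232.9, 222.9]
ee_rot: [0.0, 0.811, -0.585, -0.001]
contact_force: [0.1, 0.9, -1.1]
gripper_width: 23.1
finger_force: 37.0
```

Run:
```python
from h import *
from station import status
w=grab("wrist","w4"); s=grab("scene","s4"); t=grab("top","t4")
print(status.sense())
b=cv2.resize(s["p"][110:250,200:380,::-1],(514,400),interpolation=cv2.INTER_CUBIC)
a=cv2.resize(w["p"][150:384,140:360,::-1],(280,300))
c=np.zeros((400,280,3),np.uint8); c[:300]=a
cv2.imwrite("pics/c4.png",np.hstack([c,b]))
```

```text
{'time': 5.0833, 'q': array([-8.79097007e-02,  1.22045915e-01, -3.76450029e-01, -1.95947242e-04,
       -1.07445408e+00,  4.08683846e-01]), 'qvel': array([-0.00199252,  0.00013705,  0.00599832,  0.00147009, -0.00147313,
        0.00162867]), 'tau': array([-6.74426570e-03, -3.80338848e+01,  2.76814198e+01,  6.58030003e+00,
       -3.19503568e-03, -2.40850195e-04]), 'position': array([ 460.96098635, -233.11040682,  222.94338466]), 'ee_rot': array([ 4.76988897e-04,  8.10928803e-01, -5.85143836e-01, -9.69275449e-04]), 'contact_force': array([ 0.53300556, -0.14886501, -1.64197793]), 'ft_torque': array([ 0.04156077, -0.01239196, -0.04263904]), 'finger_force': 37.002190947532654, 'gripper_width': 23.61825551582397}
```

View pics/c4.png

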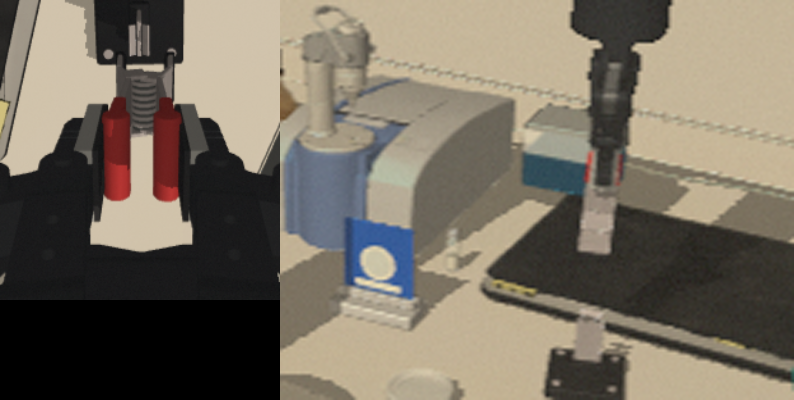

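The clip hangs upright in the pads, clear of the post; jaw bottom at crop (594,253), blue card at crop (380,260). Now I'll measure the card edge, the jaw-tip height, and obstacle heights near the card.

```bash
cat >> h.py <<'E'
def cloud(c):
    v,u=np.indices(c["d"].shape); z=c["d"].astype(float)
    k=np.linalg.inv(c["K"])@np.stack([u.ravel(),v.ravel(),np.ones(u.size)])
    return ((k*z.ravel()-0).T-c["t"])@c["R"]
E
python3 - <<'E'
from h import *
t=load("pics/t4.npz"); s=load("pics/s4.npz"); w=load("pics/w4.npz")
for c in (t,s):
    X=cloud(c).reshape(384,512,3); v=c["d"]>0
    for x0,x1,y0,y1 in ((390,560,-110,110),(560,640,-110,110),(520,600,0,150)):
        m=v&(X[...,0]>x0)&(X[...,0]<x1)&(X[...,1]>y0)&(X[...,1]<y1); print((x0,x1,y0,y1),np.percentile(X[m][:,2],[50,90,99,100]).round())
# card
m=mask(t["p"],"blue"); m[:,:215]=0;m[:,265:]=0; 
P=[]
for u in range(227,251):
    r=np.where(m[190:225,u])[0]
    if len(r): P.append(ray(t,u,190+r[0]-.5,100)[:2])
P=np.array(P); l=np.polyfit(P[:,1],P[:,0],1); print("top edge line",l,np.degrees(np.arctan(-l[0])),P[:,1].min(),P[:,1].max(),P.mean(0))
ms=mask(s["p"],"blue"); n,L,st,ce=cv2.connectedComponentsWithStats(ms)
for i in range(1,n):
    if 200<st[i,0]<260 and st[i,4]>100:
        u0,v0,ww,hh,_=st[i]; print("scene card",st[i])
        Q=[]
        for u in range(u0+1,u0+ww-1): r=np.where(L[:,u]==i)[0][0]; Q.append(ray(s,u,r-.5,100)[:2])
        Q=np.array(Q); l=np.polyfit(Q[:,1],Q[:,0],1); print(l,np.degrees(np.arctan(-l[0])),Q[0],Q[-1],Q.mean(0))
# tip height: ray through jaw bottom px meets vertical plane at TCP range
o=-s["R"].T@s["t"]; d=s["R"].T@np.linalg.inv(s["K"])@np.array([310,198.6,1.]); P=np.array([461,-233])
k=np.dot(P-o[:2],d[:2])/np.dot(d[:2],d[:2]); print("tip",o+k*d)
blobs(mask(w["p"],"red"),w,220,60)
E
```

```text
(390, 560, -110, 110) [621. 658. 673. 677.]
(560, 640, -110, 110) [245. 259. 262. 264.]
(520, 600, 0, 150) [129. 258. 602. 608.]
(390, 560, -110, 110) [ 33. 550. 564. 565.]
(560, 640, -110, 110) [ 90. 204. 258. 260.]
(520, 600, 0, 150) [106. 232. 263. 270.]Traceback (most recent call last):
  File "<stdin>", line 13, in <module>
IndexError: too many indices for array: array is 1-dimensional, but 2 were indexed
```

Run:
```python
from h import *
t=load("pics/top0.npz"); s=load("pics/scene0.npz"); s4=load("pics/s4.npz")
for c in (t,s):
    X=cloud(c).reshape(384,512,3); v=c["d"]>0
    for x0 in range(480,640,20):
        m=v&(X[...,0]>x0)&(X[...,0]<x0+20)&(X[...,1]>-60)&(X[...,1]<60)&(X[...,2]>40)
        if m.any(): q=X[m]; print(x0,q[:,2].max().round(),"ymin",q[:,1].min().round(),"ymin for z>180",q[q[:,2]>180][:,1].min().round() if (q[:,2]>180).any() else None)
m=mask(t["p"],"blue"); P=[]
for u in range(227,251):
    r=np.where(m[200:220,u])[0]
    if len(r): P.append(ray(t,u,200+r[0]-.5,100)[:2])
P=np.array(P); l=np.polyfit(P[:,1],P[:,0],1); print("top edge",np.degrees(np.arctan(-l[0])),P[0],P[-1],P.mean(0))
ms=mask(s["p"],"blue"); n,L,st,ce=cv2.connectedComponentsWithStats(ms)
for i in range(1,n):
    if 215<st[i,0]<250 and st[i,4]>100:
        u0,v0,ww,hh,_=st[i]
        Q=[]
        for u in range(u0+1,u0+ww-1): r=np.where(L[:,u]==i)[0][0]; Q.append(ray(s,u,r-.5,100)[:2])
        Q=np.array(Q); l=np.polyfit(Q[:,1],Q[:,0],1); print("scene card",st[i],np.degrees(np.arctan(-l[0])),Q[0],Q[-1],Q.mean(0))
s=s4; o=-s["R"].T@s["t"]; d=s["R"].T@np.linalg.inv(s["K"])@np.array([310,198.6,1.]); P=np.array([461,-233])
k=np.dot(P-o[:2],d[:2])/np.dot(d[:2],d[:2]); print("tip",o+k*d)
```

```text
540 75.0 ymin 47.0 ymin for z>180 None
560 111.0 ymin 15.0 ymin for z>180 None
580 120.0 ymin -28.0 ymin for z>180 None
600 124.0 ymin 18.0 ymin for z>180 None
620 128.0 ymin 20.0 ymin for z>180 None
540 96.0 ymin 19.0 ymin for z>180 None
560 112.0 ymin -30.0 ymin for z>180 None
580 119.0 ymin -33.0 ymin for z>180 None
600 123.0 ymin 14.0 ymin for z>180 None
620 125.0 ymin 15.0 ymin for z>180 None
top edge 7.983879266065277 [462.30763706  27.13911946] [472.04859233 -35.9668577 ] [466.82545979  -4.42864324]
tip [ 460.62397501 -231.95606011  132.37604335]
```

Card edge middle is about (465.5,-4.5,100), yaw about 8°. The jaw tips are at z≈132–135 and the path is clear, so I carry the clip over.

Call:
{"method": "servo_tool", "body": {"steps": [-0.04, -0.014, 0, 0, -1, -0.067, -0.024, 0, 0, -1, -0.067, -0.024, 0, 0, -1, -0.067, -0.024, 0, 0, -1, -0.067, -0.024, 0, 0, -1]}}

```text
time: 5.5
position: [464.0, -101.4, 223.4]
ee_rot: [0.0, 0.811, -0.585, -0.0]
contact_force: [-0.2, 0.2, -0.9]
gripper_width: 23.0
finger_force: 37.0
```

Call:
{"method": "servo_tool", "body": {"steps": [-0.067, -0.024, 0, 0, -1, -0.067, -0.024, 0, 0, -1, -0.067, -0.024, 0, 0, -1, -0.03, -0.009, 0, 0, -1, 0, 0, 0, 0.015, -1]}}

```text
time: 5.92
position: [466.0, -2.3, 223.5]
ee_rot: [0.0, 0.798, -0.603, -0.0]
contact_force: [-0.1, -0.3, -0.8]
gripper_width: 23.6
finger_force: 37.0
```

Call:
{"method": "servo_tool", "body": {"steps": [0, 0, 0, 0.02, -1, 0, 0, 0, 0.02, -1, 0, 0, 0, 0.003, -1, 0, 0, 0, 0, -1, 0, 0, 0, 0, -1]}}

```text
time: 6.33
position: [465.9, -4.6, 223.8]
ee_rot: [0.0, 0.755, -0.656, -0.0]
contact_force: [0.2, -0.3, 0.5]
gripper_width: 23.4
finger_force: 37.0
```

Run:
```python
from h import *
from station import status
s=status.sense(); print(s["position"],s["ee_rot"],s["gripper_width"])
w=grab("wrist","w5"); sc=grab("scene","s5")
P=s["position"]
print([proj(w,[P[0],P[1],z]).round() for z in (100,132,170)])
print([ [x.round(1) for x in (proj(sc,[P[0],P[1],z]),)] for z in (100,132,170)])
b=cv2.resize(sc["p"][150:240,190:280,::-1],(384,384),interpolation=cv2.INTER_CUBIC)
cv2.imwrite("pics/c5.png",np.hstack([w["p"][:,100:500,::-1],b]))
```

```text
[465.93032759  -4.64907634 223.75520065] [ 3.06194041e-04  7.54929925e-01 -6.55805374e-01 -1.60539719e-04] 23.41396965616033
[array([250., 192.]), array([250., 205.]), array([250., 226.])]
[[array([233.7, 187.7])], [array([233.6, 177.2])], [array([233.5, 164.4])]]
```

View pics/c5.png

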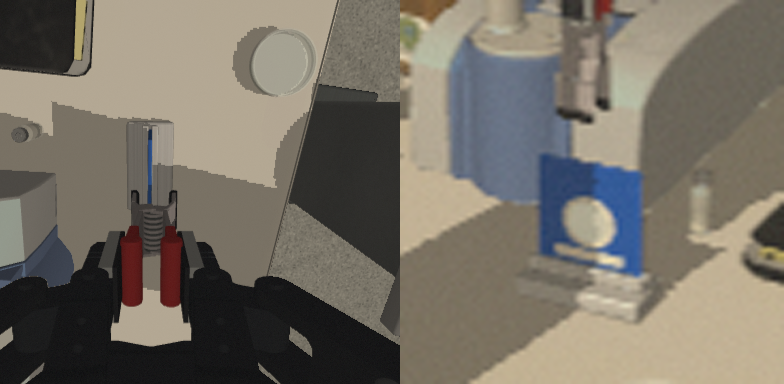

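The wrist view shows the card edge on as a thin blue line near column 250, straight under the clip (pads at 218/288). The scene view shows the jaws spread just above the card's top edge. One finer measurement of that line follows.

```bash
python3 - <<'E'
from h import *
w=load("pics/w5.npz"); h=cv2.cvtColor(w["p"],cv2.COLOR_RGB2HSV)
for v in range(124,206,6):
    r=[u for u in range(236,268) if 100<=h[v,u,0]<125 and h[v,u,1]>100]
    print(v,r, w["p"][v,244:258].tolist() if v in(142,190) else "", [ray(w,u,v,100)[:2].round(1).tolist() for u in (r[0]-.5,r[-1]+.5)] if r else "")
X=cloud(w).reshape(384,512,3)
for v in (136,154,172,190): print(v,[X[v,u].round(0).tolist() for u in range(245,256,2)])
E
python3 - <<'E'
import cv2,numpy as np
p=np.load("pics/w5.npz")["p"][110:220,215:295,::-1]
cv2.imwrite("pics/c6.png",cv2.resize(p,None,fx=5,fy=5,interpolation=cv2.INTER_NEAREST))
E
```

```text
124 []  
130 [249, 250, 251]  [[473.5, -49.6], [471.4, -49.9]]
136 [249, 250, 251]  [[472.9, -45.5], [470.8, -45.8]]
142 [248, 249, 250, 251] [[107, 102, 95], [105, 101, 93], [106, 102, 94], [107, 103, 96], [46, 69, 111], [43, 74, 127], [44, 77, 129], [50, 86, 147], [138, 133, 126], [158, 150, 138], [156, 147, 136], [157, 150, 138], [160, 153, 142], [171, 164, 151]] [[473.1, -41.1], [470.2, -41.5]]
148 [248, 249, 250, 251]  [[472.5, -36.8], [469.6, -37.3]]
154 [248, 249, 250, 251]  [[471.9, -32.5], [469.0, -32.9]]
160 [248, 249, 250, 251]  [[471.3, -28.2], [468.4, -28.6]]
166 [248, 249, 250, 251]  [[470.6, -23.8], [467.7, -24.2]]
172 [248, 249, 250, 251]  [[470.0, -19.4], [467.1, -19.8]]
178 [248, 249, 250, 251]  [[469.4, -14.9], [466.5, -15.3]]
184 [248, 249, 250, 251]  [[468.8, -10.4], [465.8, -10.8]]
190 [248, 249, 250] [[107, 103, 94], [106, 101, 94], [108, 103, 96], [93, 91, 86], [39, 57, 86], [31, 53, 88], [31, 53, 87], [51, 62, 77], [110, 107, 99], [107, 103, 95], [106, 101, 93], [109, 104, 96], [108, 103, 95], [94, 89, 82]] [[468.1, -5.8], [465.9, -6.1]]
196 [248, 249, 250]  [[467.5, -1.2], [465.2, -1.5]]
202 [248, 249, 250]  [[466.8, 3.5], [464.6, 3.2]]
136 [[475.0, -37.0, 23.0], [474.0, -37.0, 23.0], [472.0, -43.0, 77.0], [471.0, -43.0, 77.0], [468.0, -38.0, 24.0], [466.0, -38.0, 24.0]]
154 [[473.0, -20.0, 24.0], [471.0, -20.0, 24.0], [471.0, -33.0, 99.0], [469.0, -33.0, 99.0], [466.0, -21.0, 24.0], [464.0, -22.0, 25.0]]
172 [[471.0, -3.0, 23.0], [470.0, -14.0, 74.0], [469.0, -19.0, 100.0], [467.0, -20.0, 100.0], [463.0, -4.0, 23.0], [461.0, -4.0, 24.0]]
190 [[468.0, 15.0, 23.0], [468.0, 2.0, 73.0], [467.0, -6.0, 99.0], [465.0, -6.0, 99.0], [460.0, 14.0, 23.0], [459.0, 14.0, 24.0]]
```

View pics/c6.png

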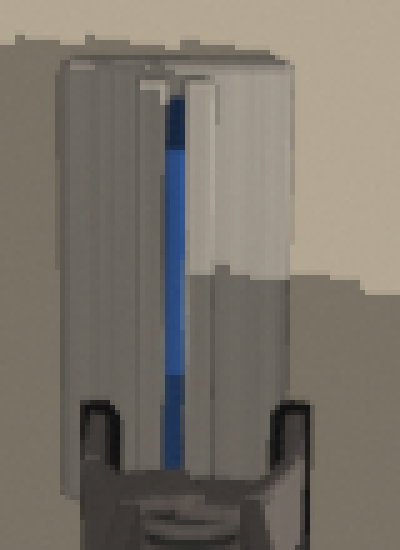

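The tip midpoint sits about 2.4 mm image-right (+tool y) of the card line, with jaws at columns 231–239 and 269–277 and the card at 248–251. The near end of the card gives edge middle y≈-5 and yaw 7.5°, against the tool's 8.0°. I correct sideways and then descend 52 mm.

Call:
{"method": "servo_tool", "body": {"steps": [0, -0.006, 0, 0, -1, 0, 0, 0.015, 0, -1, 0, 0, 0.02, 0, -1, 0, 0, 0.015, 0, -1, 0, 0, 0, 0, -1]}}

```text
time: 6.85
position: [467.4, -4.5, 202.2]
ee_rot: [0.001, 0.754, -0.657, -0.001]
contact_force: [-0.5, 0.1, -0.8]
gripper_width: 23.2
finger_force: 37.0
```

Run:
```python
from h import *
from station import status
s=status.sense(); print(s["position"],s["contact_force"])
w=grab("wrist","w7"); h=cv2.cvtColor(w["p"],cv2.COLOR_RGB2HSV)
p=w["p"][90:230,200:300,::-1]; q=cv2.resize(p,None,fx=4,fy=4,interpolation=cv2.INTER_NEAREST)
sc=grab("scene","s7"); b=cv2.resize(sc["p"][140:240,190:260,::-1],(392,560),interpolation=cv2.INTER_CUBIC)
cv2.imwrite("pics/c7.png",np.hstack([q,b]))
```

```text
[467.37312763  -4.48335797 202.20371329] [-0.53690397  0.06887469 -0.76178051]
```

View pics/c7.png

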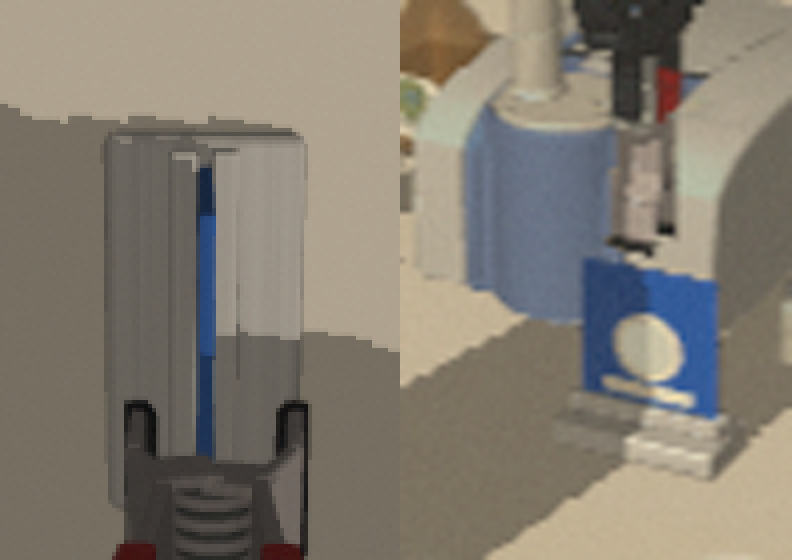

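Jaws at crop x 125–155 and 277–308 (mid 216), card at 206: about 1.3 mm more to correct. Card middle is well under the jaws in the scene view. I finish the descent.

Call:
{"method": "servo_tool", "body": {"steps": [0, -0.003, 0, 0, -1, 0, 0, 0.02, 0, -1, 0, 0, 0.02, 0, -1, 0, 0, 0.02, 0, -1, 0, 0, 0.015, 0, -1]}}

```text
time: 7.37
position: [469.1, -4.2, 172.8]
ee_rot: [0.0, 0.754, -0.657, -0.0]
contact_force: [0.4, 0.3, -0.4]
gripper_width: 23.7
finger_force: 37.0
```

Call:
{"method": "servo_tool", "body": {"steps": [0, 0, 0, 0, -1, 0, 0, 0, 0, -1, 0, 0, 0, 0, -1, 0, 0, 0, 0, -1, 0, 0, 0, 0, -1]}}

```text
time: 7.78
position: [469.9, -4.0, 174.4]
ee_rot: [-0.0, 0.754, -0.656, 0.0]
contact_force: [0.5, 0.8, 0.1]
gripper_width: 23.7
finger_force: 37.0
```

Run:
```python
from h import *
from station import status
s=status.sense(); print(s["position"],s["contact_force"],s["gripper_width"])
w=grab("wrist","w8")
p=w["p"][60:200,200:300,::-1]; q=cv2.resize(p,None,fx=4,fy=4,interpolation=cv2.INTER_NEAREST)
sc=grab("scene","s8"); b=cv2.resize(sc["p"][140:240,190:260,::-1],(392,560),interpolation=cv2.INTER_CUBIC)
cv2.imwrite("pics/c8.png",np.hstack([q,b]))
```

```text
[469.85310074  -3.95231465 174.44966833] [0.48423815 0.7627323  0.05342419] 23.710510045917975
```

View pics/c8.png

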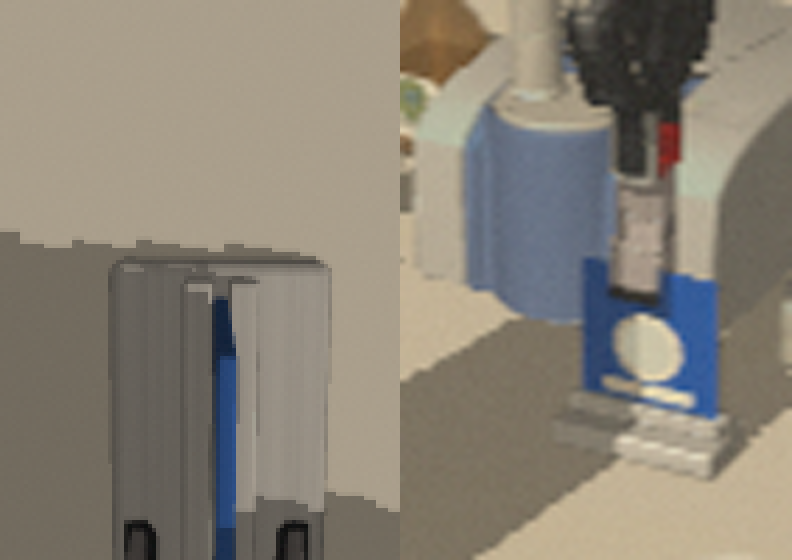

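The jaws straddle the card: jaws at crop x 124–157 and 276–309, card between at 226. In the scene view the front jaw overlaps the card top at its middle. Tips are about 15 mm below the edge, so I trim 1.2 mm sideways and 4 mm lower.

Call:
{"method": "servo_tool", "body": {"steps": [0, 0.003, 0, 0, -1, 0, 0, 0.005, 0, -1, 0, 0, 0.005, 0, -1, 0, 0, 0, 0, -1, 0, 0, 0, 0, -1]}}

```text
time: 8.3
position: [468.3, -4.2, 169.9]
ee_rot: [0.0, 0.754, -0.656, -0.0]
contact_force: [-0.6, 0.1, -1.3]
gripper_width: 23.4
finger_force: 37.0
```

Call:
{"method": "servo_tool", "body": {"steps": [0, 0, 0, 0, -1, 0, 0, 0, 0, -1, 0, 0, 0, 0, -1, 0, 0, 0, 0, -1, 0, 0, 0, 0, -1]}}

```text
time: 8.72
position: [468.4, -4.2, 170.1]
ee_rot: [-0.0, 0.754, -0.656, -0.0]
contact_force: [-0.3, -0.5, -1.0]
gripper_width: 23.3
finger_force: 37.0
```

Run:
```python
from h import *
from station import status
w=grab("wrist","w9"); h=cv2.cvtColor(w["p"],cv2.COLOR_RGB2HSV)
s=status.sense(); print(s["position"],s["contact_force"],s["gripper_width"],s["finger_force"],abs(s["qvel"]).max())
for v in (160,175,188,192): print(v,"blue",[u for u in range(236,275) if 100<=h[v,u,0]<125 and h[v,u,1]>100],"dark",[u for u in range(222,285) if h[v,u,2]<50])
```

```text
[468.46391209  -4.19168207 170.14655591] [ 0.40714643  0.2092777  -0.35631638] 23.268294663192187 37.00768768787384 0.0014801912092702475
160 blue [252, 253, 254, 255, 256] dark []
175 blue [252, 253, 254, 255, 256] dark []
188 blue [252, 253, 254, 255] dark []
192 blue [252, 253, 254, 255] dark [231, 232, 233, 234, 235, 236, 237, 270, 271, 272, 273, 274, 275, 276]
```

Jaws at columns 231–237 and 270–276 (mid 253.5), card at 252–255: centred, with no contact force and the arm still. Handing in.

```bash
python3 -c "
from station import sign_off
print(sign_off())"
```

```text
the job is handed in; nothing more can be done
None
```

The job is handed in with the red-tipped clip held squeezed wide open over the middle of the blue card's top edge, jaws centred either side, tips an estimated 18–21 mm below the edge, and no contact force on the arm; sign-off gave no verdict.

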